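# Put the cooking probe and its power pack away on the charging station

## Task

Put the cooking thermometer away on its charging station: set the blue power pack flat on the floor of the rectangular pocket and swing the orange locking lever fully shut over it. Take the probe from its wooden rest and push its steel rod down the clear tube, against the stiff contact inside, until its black flange sits on the tube's mouth. The pack and the probe may be done in either order; do not shift or knock over the mill, lemon, garlic or spice jar.

Things in the scene. Friction and masses are not known exactly. Their poses are not given: they have to be found in the camera images.
- station: White charging station, fixed to the worktop, base 134 (x) x 158 (y) x 8 mm. Origin on the worktop; its z is up. It carries a white pocket block (94 x 66 mm, 33 mm high) centred at x 0, y -12.5 mm, a clear upright tube centred at x 0, y +72.5 mm, and a lever pin at x +62, y -12.5 mm.
- tube_mouth (a point): Centre of the tube's upper rim, 90 mm above the worktop. Bore 14 mm in diameter, flaring to 26 mm over the top 8 mm; rim outside 38 mm. A stiff brass contact waits 53 mm below the rim. Axes as the station.
- pocket_floor (a point): Centre of the pocket's floor, 8 mm above the worktop. The pocket is 74 mm (station x) by 44 mm (station y), 25 mm deep; its top 8 mm flare outwards to 84 x 54 mm at the lip.
- lever (a joint): Angle of the orange locking lever about its upright pin: 0 = shut, over the middle of the pocket, pointing to the station's -x; grows counter-clockwise from above, swinging it out over the station's -y side; 2.0 = its open stop. It stays where left and starts between 1.25 and 1.9. Underside 56.5 mm, top 65.5 mm above the worktop: 3.5 mm above a seated pack, but a pack not seated blocks it.
- lever_knob (a point): Top centre of the round upright knob at the lever's free end, 95.5 mm above the worktop, 85 mm from the pin; knob 18 mm in diameter, standing 30 mm above the lever.
- carriage (a joint): How far the brass contact in the tube has been pushed down, m: 0 at the start, about 0.027 when the probe's flange sits on the tube's mouth, stop 0.030. Friction about 5 N holds it; it does not spring back.
- probe: Cooking probe, 147 mm long, 80 g, all round: steel rod 10 mm in diameter and 80 mm long with a tapered tip, then a black flange 32 mm in diameter and 5 mm thick, then a black handle 22 mm in diameter and 62 mm long with a blue band. Origin at the rod's tip, z along it towards the handle. It starts in the rest, leaning 30 degrees from upright, and can be lifted straight out.
- probe_grip (a point): On the probe's axis, in the middle of the handle, 117 mm from the tip (37 mm past the rod).
- pack: Blue power pack, block 70 (x) x 40 (y) x 45 (z) mm, about 150 g, origin at the centre of its underside. It stands on the worktop; either way round fits the pocket.
- rest: Light wooden sloping rest, fixed to the worktop, base 130 x 70 mm centred 45 mm ahead of the origin (+x), an open trough 22 mm wide holding the rod. Origin on the worktop; the probe leans towards its -x, its tip at x +85, z +16 mm, the middle of the handle at x +26, z +117 mm.
- mill: Bystander: brown wooden mill, 58 mm across, 170 mm tall, beside the rest on its -y side; origin at its underside.
- lemon: Bystander: yellow lemon, 70 x 51 x 52 mm, beside the rest on its +y side; origin at its underside.
- garlic: Bystander: garlic bulb, 60 mm across, 58 mm tall, beside the pack; origin at its underside.
- spice_jar: Bystander: spice jar with a dark cap, 41 mm across, 105 mm tall, behind the pack; origin at its underside.
- mug: Striped mug, fixed in place, 86 x 120 mm, 90 mm tall, at the back; origin at its underside.
- canister: Green lidded canister, fixed in place, 87 mm across, 110 mm tall, at the back; origin at its underside.
Not all that is in view belongs to the job. There is more than one size of the pack; the job needs the middle-sized.

How it is judged:
By the outcome, as a careful person would: the job done as asked, in the order asked, and still so for the second after the job is handed in, with the robot touching nothing.
It also fails if it takes over 72 s, if anything falls off the work surface, if the arm or the gripper's body presses on something with over 40 N, if the wrist force passes 120 N, or if a joint passes its speed limit or range.

## Robot

A 7-joint arm with a two-finger parallel gripper is mounted at the origin on a cart in front of the work surface, level with it; the furniture and walls round the work are solid. World frame = base frame: x ahead of the robot, y to its left, z up, the work surface at z = 0. Lengths are in m, angles in rad, forces in N, time in s.
With the tool pointing down it reaches from about 0.4 to 0.85 m from the base axis. Payload 10.4 kg.
Tool frame: the origin (TCP) lies at the very end of the fingers, on their centre line; the grasp point (between the pads) lies 19 mm behind it (manip.grip_point_offset is the distance from the TCP to the grasp point, in m); z points along the fingers, y is the line along which they close (so a half turn about z gives the same grasp; the last joint's range is limited). The gripper opens to 85 mm and grips with 20 to 120 N. Pads are 22 mm wide; open, the fingers measure 114 mm over their backs; the gripper's body (76 mm by 85 mm) begins 54 mm behind the grasp point. The pads swing forward as they close: fully open they stand 13 mm farther back than shut.
Start: joints at [1.296, 0.332, -0.065, 1.46, 0.022, 1.35, -0.088], TCP at [0.156, -0.605, 0.231] pointing down, gripper open.
Joint ranges: [-2.6, 2.6], [-0.5, 2.12], [-1.47, 1.34], [0.16, 2.42], [-1.27, 4.41], [0.06, 2.06], [-2.6, 2.6]. Speed limits (rad/s): [2.22, 2.22, 2.79, 2.79, 3.14, 3.14, 3.14].

## Interface

Orientations are given as a unit quaternion [x, y, z, w].
In Python, from workcell import manip gives the robot as it stands. The module is installed in compiled form; this text tells all that it offers.
- The arm moves only by the shell command python3 -m inch 'ROWS' [OPENING] [FORCE]. ROWS is JSON, a list of rows, each a list of 2 entries, a list of its own where there are three numbers: the shift along the tool's x, y, z each as a share of 0.08 m, from -1 to 1, then the turn, a rotation vector about the tool's x, y, z each as a share of 45 degrees, from -1 to 1. A call has exactly 10 rows; each row is the pose to reach, as a shift and turn from the pose commanded when the call began, along the tool's axes at that moment; what a row does not reach only later rows make up. A row lasts 1/10 s, in which the tool goes at most 50 mm and 8.59 degrees, less where a joint would pass 70% of its speed; a pose out of reach is approached as far as the arm can. A call with a number of a shift or a turn outside -1 to 1 is refused whole. A call with a gripper value outside its range is refused whole. OPENING is the opening, from 0 (shut) to 1 (fully open), set as the call begins (- or left out, the last holds). The fingers move at their own pace and stop on an object; FORCE is the grip in N (left out, the last holds). Time passes only in rows, so rows that repeat a pose let the fingers close, or fill a call up. It gives the time, the measured TCP pose, the force, the opening and the grip force at its end, in the units of the state.
- manip.get_obs(): the state, without advancing time (a new reading comes with each control period).
- manip.camera(name): name is "side" or "top"; returns the picture (480x640x3 uint8, red, green, blue); there is no depth.
- manip.camera_params(name): a dict with "fov_y" (degrees; the focal length in pixels is half the picture's height over the tangent of half this angle, whatever the lens; pixels are square), "cx", "cy" (the principal point, pixels), "k1" (the pictures are not rectified: a ray, as slopes to the right and down, at radius r is drawn at 1 + k1 r^2 times it, then the intrinsics apply), "camera_from_world" (4x4, takes a point from world to camera coordinates). Camera axes: x right, y up, looking along -z (the intrinsics and any distortion apply to the point x, -y, -z); pixel columns grow to the right and rows downward; lengths in m; the calibration is good to about 2 mm. A picture is of the moment at which its call begins. camera_params takes no time and is no camera call.
- manip.hand_in(): hands the job in; it is judged then, once.
The state is a dict: "clock": time; "joint_pos": joint angles; "joint_velocities": joint speeds; "tau": joint torques, N m; "position": TCP position; "ee_rot": TCP orientation; "ft_force": force on the tool from outside, world axes, zero at the start; "torque": the same for the moment, N m; "grip_width": opening from 0.0 (shut) to 1.0 (fully open); "grasp_force": force on a finger pad.
Only numpy, scipy, OpenCV 4.12 (cv2) and the standard library are available. Lean on these libraries where they do the work, as an engineer would, in place of code of your own. Each camera call takes 0.05 s, during which the arm holds its last target. There are 200 camera calls.

## Working session

There is one attempt and no reset: what is moved stays moved. The work goes in short steps, Python scripts to look and compute and a shell command to move; the robot and the scene stay as the last step left them, time stands still between calls to the robot, and variables do not carry over. Pictures are saved under pics/ and viewed, at most 10 in all, crops included, and the job is handed in when it is done.

```bash
mkdir -p pics
cat > h.py <<'E'
import numpy as np, cv2
from workcell import manip
from scipy.spatial.transform import Rotation as R
def prm(n):
    p=manip.camera_params(n); f=240/np.tan(np.radians(p["fov_y"])/2); return p,f,np.array(p["camera_from_world"])
def ray(n,u,v):
    p,f,T=prm(n); d=np.array([(u-p["cx"])/f,(v-p["cy"])/f]); s=d.copy()
    for _ in range(30): s=d/(1+p["k1"]*(s@s))
    r=T[:3,:3].T@np.array([s[0],-s[1],-1.]); c=-T[:3,:3].T@T[:3,3]; return c,r/np.linalg.norm(r)
def onz(n,u,v,z):
    c,r=ray(n,u,v); return c+r*(z-c[2])/r[2]
def tri(a,b):
    (c1,r1),(c2,r2)=ray("top",*a),ray("side",*b)
    s=np.linalg.lstsq(np.stack([r1,-r2],1),c2-c1,rcond=None)[0]
    p,q=c1+s[0]*r1,c2+s[1]*r2; return (p+q)/2,np.linalg.norm(p-q)
def proj(n,P):
    p,f,T=prm(n); q=T[:3,:3]@np.asarray(P)+T[:3,3]; s=np.array([q[0],-q[1]])/-q[2]
    s=s*(1+p["k1"]*(s@s)); return s*f+[p["cx"],p["cy"]]
def snap(n,name):
    im=manip.camera(n)[:,:,::-1].copy(); cv2.imwrite(f"pics/{name}.png",im); return im
E
python3 - <<'E'
from h import *
for n in("top","side"):
    snap(n,n+"0"); p,f,T=prm(n); print(n,f,p["k1"],(-T[:3,:3].T@T[:3,3]).round(3),T[:3,:3].round(2).tolist())
o=manip.get_obs(); print(o["position"],o["ee_rot"],o["grip_width"],o["clock"],R.from_quat(o["ee_rot"]).as_matrix().round(2))
E
```

```text
top 469.10782451646173 0.0388903283039076 [0.467 0.004 1.255] [[-0.01, -1.0, 0.0], [1.0, -0.01, 0.06], [-0.06, 0.0, 1.0]]
side 473.7230865786288 -0.006634773654695048 [ 0.831 -0.813  0.953] [[0.94, 0.35, 0.02], [-0.26, 0.66, 0.71], [0.24, -0.67, 0.71]]
[ 0.15564068 -0.60497005  0.2306061 ] [ 9.92082944e-01  1.25582781e-01 -9.28649118e-05 -6.24071194e-04] 1.0013098926587187 0.1 [[ 0.97  0.25 -0.  ]
 [ 0.25 -0.97  0.  ]
 [-0.   -0.   -1.  ]]
```

View pics/top0.png

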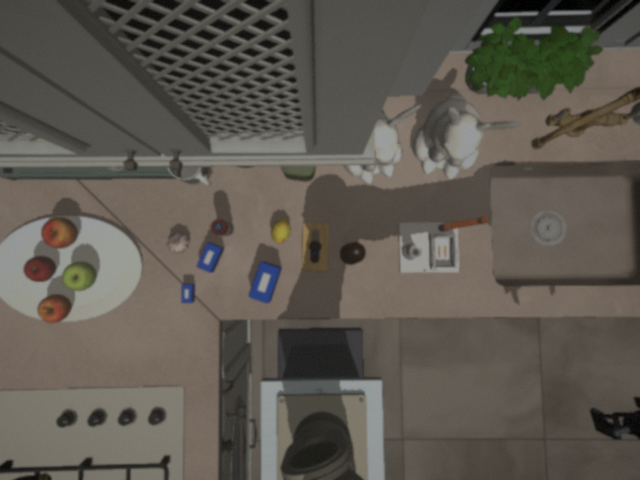

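View pics/side0.png

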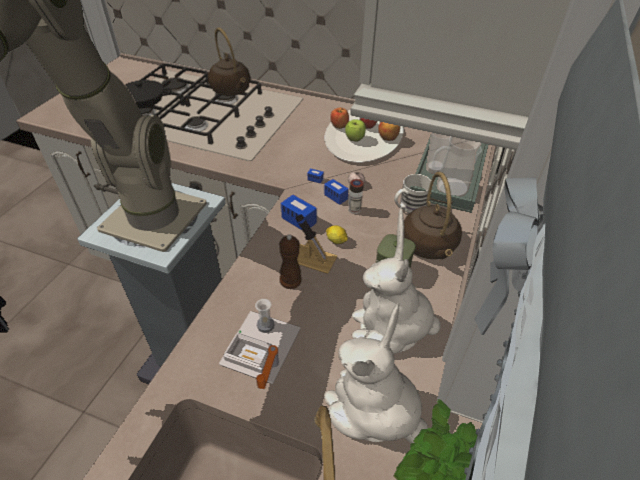

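Seen from the top: blue packs at (187,293) small, (210,257) medium and (265,282) large. The medium one fits, since the garlic (178,240) is beside it and the spice jar (221,227) is behind. The station is around (430,248), its lever pointing right from about (447,226). The rest and probe are at (315,247), between the lemon (281,231) and the mill (352,252). I'll confirm in one enlarged composite.

Run:
```python
from h import *
t=cv2.imread("pics/top0.png"); s=cv2.imread("pics/side0.png")
def crop(im,x,y,w,h,k): return cv2.resize(im[y:y+h,x:x+w],None,fx=k,fy=k,interpolation=cv2.INTER_CUBIC)
g=lambda im: np.clip((im/255.)**0.6*255,0,255).astype(np.uint8)
a=crop(g(t),390,205,100,75,4); b=crop(g(t),170,215,100,75,4); c=crop(g(t),270,210,100,75,4); d=crop(s,210,290,100,100,3)
e=crop(s,260,160,133,100,3)
top=np.hstack([a,b]); bot=np.hstack([c,crop(s,215,292,100,75,4)])
cv2.imwrite("pics/c1.png",np.vstack([top,bot]))
hsv=cv2.cvtColor(t,cv2.COLOR_BGR2HSV)
def blobs(m,amin=25):
    n,l,st,ce=cv2.connectedComponentsWithStats(m.astype(np.uint8))
    for i in range(1,n):
        if st[i,4]>amin:
            c=max(cv2.findContours((l==i).astype(np.uint8),0,2)[0],key=cv2.contourArea)
            yield st[i,4],ce[i].round(1),cv2.minAreaRect(c)
for n,im in(("top",t),("side",s)):
    H=cv2.cvtColor(im,cv2.COLOR_BGR2HSV)
    m=(H[...,0]>105)&(H[...,0]<130)&(H[...,1]>130)&(H[...,2]>40)
    m=cv2.morphologyEx(m.astype(np.uint8),cv2.MORPH_CLOSE,np.ones((9,9)))
    for x in blobs(m): print(n,"blue",x)
    m=(H[...,0]>3)&(H[...,0]<14)&(H[...,1]>165)&(H[...,2]>60)
    for x in blobs(m,60): print(n,"orange",x)
```

```text
top blue (np.int32(375), array([209.1, 256.8]), ((209.1752471923828, 256.8556823730469), (14.824053764343262, 25.58672332763672), 23.96249008178711))
top blue (np.int32(589), array([264.7, 281.3]), ((264.35003662109375, 281.95001220703125), (20.23857307434082, 36.366188049316406), 18.434947967529297))
top blue (np.int32(92), array([187.9, 292.8]), ((187.5, 293.0), (16.0, 9.0), 90.0))
side blue (np.int32(569), array([329.5, 186.2]), ((326.8147277832031, 185.2911834716797), (46.01789855957031, 17.256711959838867), 32.47119140625))
side blue (np.int32(822), array([298.3, 212.1]), ((298.0707702636719, 212.37265014648438), (38.94856262207031, 25.641944885253906), 29.05460548400879))
side orange (np.int32(90), array([337.6, 113.6]), ((338.38238525390625, 113.0294189453125), (8.973817825317383, 15.279744148254395), 75.96376037597656))
side orange (np.int32(294), array([266.3, 368.8]), ((266.0292663574219, 366.3338623046875), (9.929132461547852, 43.65489959716797), 19.440034866333008))
```

View pics/c1.png

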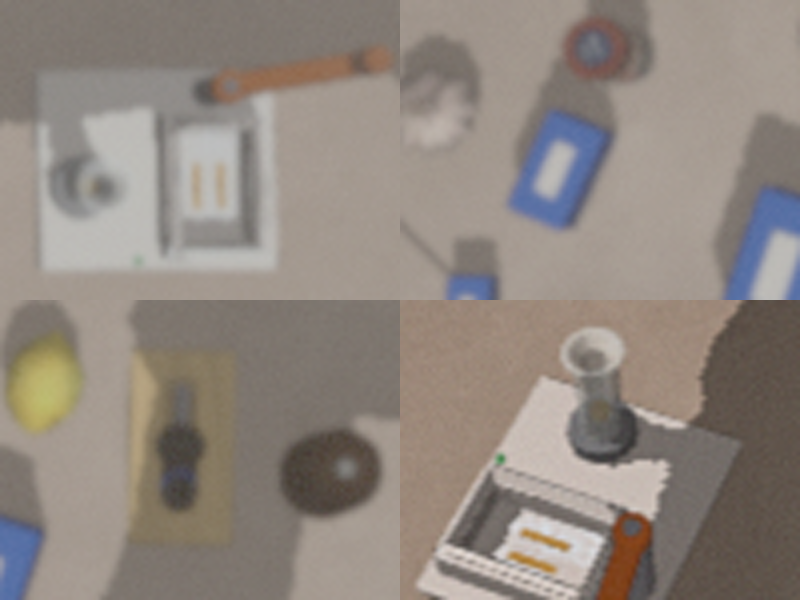

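Crop: the medium pack has corners at (209.5,242), (223,247.5), (211,272) and (197.5,266.7). The station corners are at (400,222.5), (459,272) and so on, with the tube rim at (415,252). The lever pin is at (447.5,226) and the knob at (484.5,219.5). The rest runs from (303,222) to (328.5,270) with the probe handle towards the robot. That means the yaws of station and rest are about 0, and the pack at (210,257) is confirmed as the middle-sized one.

Run:
```python
from h import *
c=[(399.7,222.5),(459,222.5),(459.2,272.2),(400.3,272.3)]
P=[onz("top",*p,.008)[:2] for p in c]; C=np.mean(P,0); print("station",np.round(P,4).tolist(),C.round(4))
e1=P[3]-P[2];e2=P[0]-P[1]; print("yaw y-axis",[np.degrees(np.arctan2(-e[0],e[1])).round(2) for e in (e1,e2)])
print("rim tri",tri((415,252),(263.2,305)), "rim z.09",onz("top",415,252,.09),onz("side",263.2,305,.09))
pin=onz("top",447.5,226,.0655);kn=onz("top",484.5,219.5,.0955);d=kn-pin;print("pin",pin,"knob",kn,"len",np.hypot(*d[:2]),"lever ang",np.arctan2(-d[1],-d[0]))
P=[onz("top",*p,.045)[:2] for p in[(209.5,242),(223,247.5),(211.2,272),(197.5,266.7)]]
e=[P[(i+1)%4]-P[i] for i in range(4)]
print("pack",onz("top",208.9,257,.045),[np.linalg.norm(x).round(4) for x in e],[np.degrees(np.arctan2(x[1],x[0])).round(1) for x in e])
P=[onz("top",*p,.005)[:2] for p in[(303,222.5),(329.2,222.5),(328.2,270.7),(302.7,270)]];print("rest",np.mean(P,0),np.round(P,3).tolist())
for n,p,z in(("handle end",(314.3,259),.14),("flange",(315,247),.083),("mill",(356,249),.17),("lemon",(281,231),.03),("jar",(220,228),.1),("garlic",(179,241),.04)): print(n,onz("top",*p,z).round(3))
```

```text
station [[0.5571, -0.2161], [0.5552, -0.3733], [0.4237, -0.3698], [0.425, -0.2147]] [ 0.4903 -0.2935]
yaw y-axis [np.float64(-0.47), np.float64(-0.67)]
rim tri (array([ 0.48030436, -0.2374986 ,  0.08496916]), np.float64(0.006181626433190078)) rim z.09 [ 0.47747399 -0.23781486  0.09      ] [ 0.48520755 -0.23969564  0.09      ]
pin [ 0.54264108 -0.32662637  0.0655    ] knob [ 0.55576895 -0.40953929  0.0955    ] len 0.08394578182588615 lever ang 1.7278259644513847
pack [0.47120742 0.28281064 0.045     ] [np.float64(0.0376), np.float64(0.0692), np.float64(0.0377), np.float64(0.0699)] [np.float64(-112.8), np.float64(154.3), np.float64(68.2), np.float64(-25.8)]
rest [0.49620846 0.00815294] [[0.56, 0.042], [0.559, -0.028], [0.431, -0.024], [0.434, 0.044]]
handle end [0.463 0.012 0.14 ]
flange [0.493 0.01  0.083]
mill [ 0.485 -0.085  0.17 ]
lemon [0.537 0.099 0.03 ]
jar [0.542 0.243 0.1  ]
garlic [0.513 0.361 0.04 ]
```

```bash
cat >> h.py <<'E'
def to(p,Rt):
    o=manip.get_obs(); r=R.from_quat(o["ee_rot"]); d=r.inv().apply(np.asarray(p)-o["position"])/.08
    w=(r.inv()*Rt).as_rotvec()/np.radians(45)
    print("t%.2f at"%o["clock"],np.round(o["position"],4),"F",np.round(o["ft_force"],1),"grip",round(float(o["grip_width"]),3),round(float(o["grasp_force"]),1),"\n shift",d.round(3),"turn",w.round(3))
def rot(yaw,tilt=0): # tool x at yaw deg, tool z tipped forward (towards +x) by tilt deg
    return R.from_euler("z",yaw,degrees=True)*R.from_matrix([[1,0,0],[0,-1,0],[0,0,-1]])*R.from_euler("y",tilt,degrees=True)
E
python3 -m inch '[[[0.1,-0.1,0],[0,0,0]],[[0.2,-0.2,0],[0,0,0]],[[0.3,-0.3,0],[0,0,0]],[[0.4,-0.4,0],[0,0,0]],[[0.5,-0.5,0],[0,0,0]],[[0.6,-0.6,0],[0,0,0]],[[0.7,-0.7,0],[0,0,0]],[[0.8,-0.8,0],[0,0,0]],[[0.9,-0.9,0],[0,0,0]],[[1,-1,0],[0,0,0]]]' 0.7
python3 -m inch '[[[0.1,-0.1,0],[0,0,0]],[[0.2,-0.2,0],[0,0,0]],[[0.3,-0.3,0],[0,0,0]],[[0.4,-0.4,0],[0,0,0]],[[0.5,-0.5,0],[0,0,0]],[[0.6,-0.6,0],[0,0,0]],[[0.7,-0.7,0],[0,0,0]],[[0.8,-0.8,0],[0,0,0]],[[0.9,-0.9,0],[0,0,0]],[[1,-1,0],[0,0,0]]]'
python3 - <<'E'
from h import *
print(rot(0,30).as_matrix().round(2).tolist())
to([.43,-.12,.231],rot(0,0)); to([.441,.010,.19],rot(0,30)); to([.441,.010,.19],rot(0,-30))
E
```

```text
clock: 1.1
position: [0.2137, -0.5071, 0.2314]
ee_rot: [0.992, 0.126, 0.0, 0.0]
ft_force: [0.5, 0.1, 0.7]
grip_width: 0.704
grasp_force: 0.0
clock: 2.1
position: [0.2713, -0.4097, 0.2313]
ee_rot: [0.992, 0.126, 0.0, 0.0]
ft_force: [-1.2, -1.0, 0.4]
grip_width: 0.703
grasp_force: 0.0
[[0.87, 0.0, 0.5], [0.0, -1.0, 0.0], [0.5, 0.0, -0.87]]
t2.10 at [ 0.2713 -0.4097  0.2313] F [-1.2 -1.   0.4] grip 0.703 0.0 
 shift [ 2.823 -3.012  0.004] turn [ 0.    -0.     0.321]
t2.10 at [ 0.2713 -0.4097  0.2313] F [-1.2 -1.   0.4] grip 0.703 0.0 
 shift [ 3.361 -4.552  0.516] turn [-0.084  0.663  0.313]
t2.10 at [ 0.2713 -0.4097  0.2313] F [-1.2 -1.   0.4] grip 0.703 0.0 
 shift [ 3.361 -4.552  0.516] turn [ 0.084 -0.663  0.313]
```

```bash
python3 -m inch '[[[0.1,-0.1,0],[0,0,0]],[[0.2,-0.2,0],[0,0,0]],[[0.3,-0.3,0],[0,0,0]],[[0.4,-0.4,0],[0,0,0]],[[0.5,-0.5,0],[0,0,0]],[[0.6,-0.6,0],[0,0,0]],[[0.7,-0.7,0],[0,0,0]],[[0.8,-0.8,0],[0,0,0]],[[0.9,-0.9,0],[0,0,0]],[[1,-1,0],[0,0,0]]]' >/dev/null
python3 -m inch '[[[0.1,-0.1,0],[0,0,0]],[[0.2,-0.2,0],[0,0,0]],[[0.3,-0.3,0],[0,0,0]],[[0.4,-0.4,0],[0,0,0]],[[0.5,-0.5,0],[0,0,0]],[[0.6,-0.6,0],[0,0,0]],[[0.7,-0.7,0],[0,0,0]],[[0.8,-0.8,0],[0,0,0]],[[0.9,-0.9,0],[0,0,0]],[[1,-1,0],[0,0,0]]]' >/dev/null
python3 -m inch '[[[0.06,-0.1,0],[-0.01,0.07,0.03]],[[0.12,-0.2,0],[-0.02,0.13,0.06]],[[0.18,-0.3,0],[-0.03,0.2,0.09]],[[0.24,-0.4,0],[-0.03,0.27,0.13]],[[0.3,-0.5,0],[-0.04,0.33,0.16]],[[0.36,-0.6,0],[-0.05,0.4,0.19]],[[0.42,-0.7,0],[-0.06,0.47,0.22]],[[0.48,-0.8,0],[-0.07,0.53,0.25]],[[0.54,-0.9,0],[-0.08,0.6,0.28]],[[0.6,-1,0],[-0.084,0.663,0.313]]]'
python3 - <<'E'
from h import *
to([.441,.010,.19],rot(-1,30)); print(manip.get_obs()["joint_pos"])
E
```

```text
clock: 5.1
position: [0.4126, -0.1256, 0.2314]
ee_rot: [0.966, -0.0, 0.26, 0.0]
ft_force: [-0.0, 0.2, 0.4]
grip_width: 0.701
grasp_force: 0.0
t5.10 at [ 0.4126 -0.1256  0.2314] F [-0.   0.2  0.4] grip 0.701 0.0 
 shift [ 0.046 -1.695  0.625] turn [-0.011 -0.003  0.018]
[ 0.82773454 -0.47265741 -0.3796096   2.29375932 -0.51944684  0.86202358
 -0.86961169]
```

```bash
python3 -m inch '[[[0.01,-0.1,0],[0,0,0]],[[0.02,-0.2,0],[0,0,0]],[[0.02,-0.3,0],[0,0,0]],[[0.03,-0.4,0],[0,0,0]],[[0.03,-0.5,0],[0,0,0]],[[0.04,-0.6,0],[0,0,0]],[[0.04,-0.7,0],[0,0,0]],[[0.05,-0.8,0],[0,0,0]],[[0.05,-0.9,0],[0,0,0]],[[0.05,-1,0],[0,0,0.02]]]' 
python3 -m inch '[[[0,-0.1,0],[0,0,0]],[[0,-0.2,0],[0,0,0]],[[0,-0.3,0.1],[0,0,0]],[[0,-0.4,0.2],[0,0,0]],[[0,-0.5,0.3],[0,0,0]],[[0,-0.6,0.4],[0,0,0]],[[0,-0.7,0.5],[0,0,0]],[[0,-0.7,0.55],[0,0,0]],[[0,-0.7,0.6],[0,0,0]],[[0,-0.7,0.62],[0,0,0]]]'
python3 - <<'E'
from h import *
for n in("top","side"): im=snap(n,n+"1")
t=cv2.imread("pics/top1.png");s=cv2.imread("pics/side1.png")
f=lambda im,x,y,w,h,k: cv2.resize(im[y:y+h,x:x+w],None,fx=k,fy=k,interpolation=cv2.INTER_CUBIC)
cv2.imwrite("pics/c2.png",np.hstack([f(t,265,200,100,100,4),f(s,260,170,100,100,4)]))
to([.4865,.010,.1005],rot(-1,30)); print(manip.get_obs()["joint_pos"])
E
```

```text
clock: 6.1
position: [0.4248, -0.0471, 0.2313]
ee_rot: [0.967, -0.007, 0.256, -0.002]
ft_force: [-0.5, -0.6, -0.3]
grip_width: 0.698
grasp_force: 0.0
clock: 7.1
position: [0.4497, 0.0079, 0.1879]
ee_rot: [0.967, -0.008, 0.256, -0.003]
ft_force: [0.1, -0.5, 0.2]
grip_width: 0.699
grasp_force: 0.0
t7.20 at [0.4497 0.0079 0.1882] F [ 0.6 -0.4 -1. ] grip 0.703 0.0 
 shift [-0.143 -0.023  1.18 ] turn [-0.013  0.008 -0.001]
[ 0.2402788  -0.39814543 -0.34425019  2.34600765 -0.12493393  0.65879064
 -1.62138099]
```

View pics/c2.png

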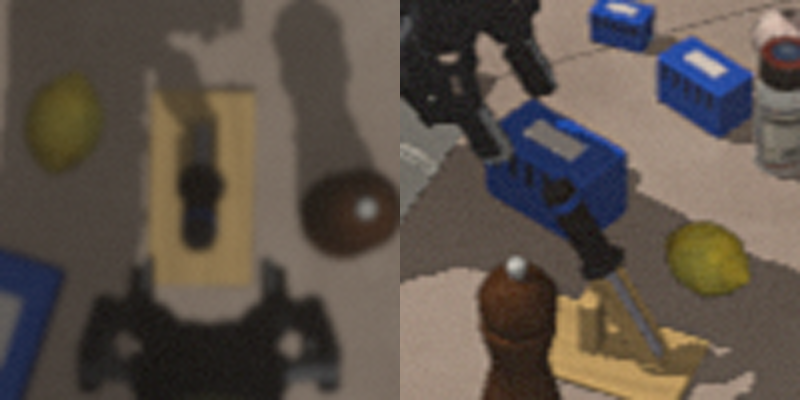

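Top crop: the fingers straddle the handle end at about (315,258), in line with the handle and clear of the mill and lemon. The side view agrees. Advance along the probe axis and grip.

```bash
python3 -m inch '[[[-0.1,-0.03,0],[0,0,0]],[[-0.14,-0.03,0.15],[0,0,0]],[[-0.14,-0.03,0.3],[0,0,0]],[[-0.14,-0.03,0.4],[0,0,0]],[[-0.14,-0.03,0.5],[0,0,0]],[[-0.14,-0.03,0.6],[0,0,0]],[[-0.14,-0.03,0.7],[0,0,0]],[[-0.14,-0.03,0.8],[0,0,0]],[[-0.14,-0.03,0.9],[0,0,0]],[[-0.14,-0.03,1],[0,0,0]]]' 
python3 -m inch '[[[0,0,0.1],[0,0,0]],[[0,0,0.18],[0,0,0]],[[0,0,0.18],[0,0,0]],[[0,0,0.18],[0,0,0]],[[0,0,0.18],[0,0,0]],[[0,0,0.18],[0,0,0]],[[0,0,0.18],[0,0,0]],[[0,0,0.18],[0,0,0]],[[0,0,0.18],[0,0,0]],[[0,0,0.18],[0,0,0]]]' 0 50
python3 - <<'E'
from h import *
to([.4865,.010,.1005],rot(-1,30))
E
```

```text
clock: 8.2
position: [0.4799, 0.0109, 0.1127]
ee_rot: [0.967, -0.007, 0.256, -0.003]
ft_force: [0.3, 0.1, 0.4]
grip_width: 0.704
grasp_force: 0.0
clock: 9.2
position: [0.4868, 0.0109, 0.1009]
ee_rot: [0.967, -0.007, 0.256, -0.003]
ft_force: [0.0, -1.3, -0.1]
grip_width: 0.24
grasp_force: 48.8
t9.20 at [0.4868 0.0109 0.1009] F [ 0.  -1.3 -0.1] grip 0.24 48.8 
 shift [-0.005  0.011  0.003] turn [-0.013  0.007 -0.   ]
```

```bash
python3 -m inch '[[[0,0,-0.05],[0,0,0]],[[0,0,-0.15],[0,0,0]],[[0,0,-0.25],[0,0,0]],[[0,0,-0.35],[0,0,0]],[[0,0,-0.45],[0,0,0]],[[0,0,-0.57],[0,0,0]],[[0,0,-0.68],[0,0,0]],[[0,0,-0.79],[0,0,0]],[[0,0,-0.9],[0,0,0]],[[0,0,-1],[0,0,0]]]' 
python3 -m inch '[[[0.1,0,-0.1],[0,-0.05,0]],[[0.2,0,-0.2],[0,-0.1,0]],[[0.3,0,-0.3],[0,-0.17,0]],[[0.4,0,-0.4],[0,-0.25,0]],[[0.5,0,-0.5],[0,-0.33,0]],[[0.6,0,-0.6],[0,-0.41,0]],[[0.7,0,-0.7],[0,-0.49,0]],[[0.8,0,-0.8],[0,-0.56,0]],[[0.9,0,-0.9],[0,-0.62,0]],[[1,0,-1],[-0.01,-0.66,0]]]'
python3 - <<'E'
from h import *
to([.479,-.238,.28],rot(0,0)); print(manip.get_obs()["joint_pos"].round(2))
E
```

```text
clock: 10.2
position: [0.4468, 0.0108, 0.1711]
ee_rot: [0.967, -0.007, 0.256, -0.003]
ft_force: [0.2, -0.8, -1.0]
grip_width: 0.244
grasp_force: 48.8
clock: 11.2
position: [0.4772, 0.0091, 0.28]
ee_rot: [1.0, -0.008, -0.001, -0.001]
ft_force: [-0.2, 0.2, -1.2]
grip_width: 0.245
grasp_force: 48.8
t11.20 at [0.4772 0.0091 0.28  ] F [-0.2  0.2 -1.2] grip 0.245 48.8 
 shift [ 0.07   3.088 -0.004] turn [-0.002  0.004 -0.02 ]
[ 0.27  0.   -0.38  1.74 -0.    1.4  -1.7 ]
```

```bash
python3 -m inch '[[[0,0.1,-0.1],[0,0,0]],[[0,0.2,-0.2],[0,0,0]],[[0,0.3,-0.25],[0,0,0]],[[0.01,0.4,-0.25],[0,0,0]],[[0.01,0.5,-0.25],[0,0,0]],[[0.02,0.6,-0.25],[0,0,0]],[[0.02,0.7,-0.25],[0,0,0]],[[0.02,0.8,-0.25],[0,0,0]],[[0.02,0.9,-0.25],[0,0,-0.01]],[[0.02,1,-0.25],[0,0,-0.02]]]' >/dev/null
python3 -m inch '[[[0,0.1,0],[0,0,0]],[[0,0.2,0],[0,0,0]],[[0,0.3,0],[0,0,0]],[[0.01,0.4,0],[0,0,0]],[[0.01,0.5,0],[0,0,0]],[[0.02,0.6,0],[0,0,0]],[[0.02,0.7,0],[0,0,0]],[[0.02,0.8,0],[0,0,0]],[[0.02,0.9,0],[0,0,0]],[[0.02,1,0],[0,0,0]]]' >/dev/null
python3 -m inch '[[[0,0.1,0.1],[0,0,0]],[[0,0.2,0.2],[0,0,0]],[[0,0.3,0.3],[0,0,0]],[[0.01,0.4,0.4],[0,0,0]],[[0.01,0.5,0.5],[0,0,0]],[[0.02,0.6,0.6],[0,0,0]],[[0.02,0.7,0.7],[0,0,0]],[[0.02,0.8,0.8],[0,0,0]],[[0.02,0.9,0.9],[0,0,0]],[[0.02,1,0.9],[0,0,0]]]'
python3 - <<'E'
from h import *
for n in("top","side"): snap(n,n+"2")
o=manip.get_obs(); p=o["position"]; Rz=R.from_quat(o["ee_rot"]).apply([0,0,1])
to([.479,-.238,.22],rot(0,0))
t=cv2.imread("pics/top2.png");s=cv2.imread("pics/side2.png")
tip=p+.098*Rz; print("tip pred",tip,proj("side",tip),proj("top",tip), "flange pred",proj("side",p+.0155*Rz))
f=lambda im,x,y,w,h,k: cv2.resize(im[y:y+h,x:x+w],None,fx=k,fy=k,interpolation=cv2.INTER_CUBIC)
cv2.imwrite("pics/c3.png",np.hstack([f(t,380,200,100,100,4),f(s,215,250,100,100,4)]))
E
```

```text
clock: 14.2
position: [0.4803, -0.2309, 0.2258]
ee_rot: [1.0, 0.0, -0.001, -0.001]
ft_force: [0.6, -0.9, -0.8]
grip_width: 0.242
grasp_force: 48.9
t14.30 at [ 0.4805 -0.2319  0.227 ] F [-0.1  0.2 -0.6] grip 0.242 48.9 
 shift [-0.019  0.077  0.087] turn [-0.001  0.001 -0.001]
tip pred [ 0.48042311 -0.23177369  0.12900282] [261.51889274 290.96280782] [415.82586083 250.6166355 ] flange pred [258.5561679  266.10122114]
```

View pics/c3.png

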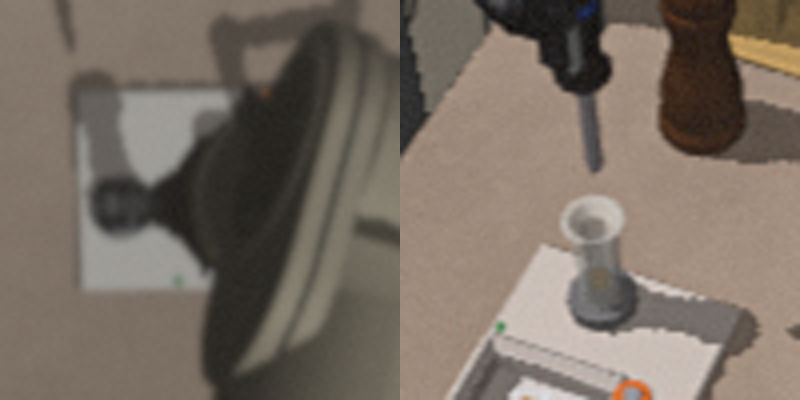

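Side crop: the rod tip is at (263.5,293), the rim centre at (263.5,304.3). The tip hangs right over the mouth, up to depth. I'll work out the relative offset.

Run:
```python
from h import *
a=onz("side",263.5,293,.129);b=onz("side",263.5,304.3,.09); print(a.round(4),b.round(4),(b-a).round(4))
s=cv2.imread("pics/side0.png"); 
g=cv2.cvtColor(s,cv2.COLOR_BGR2GRAY)[292:315,248:280]; print(g[:, :])
```

```text
[ 0.487  -0.2354  0.129 ] [ 0.485  -0.2377  0.09  ] [-0.002  -0.0023 -0.039 ]
[[143 140 142 142 143 143 143 147 144 148 139 142 142 138 142 145 146 146
  147 143 146 143 142 144 142 145 144 143 140 142 144 144]
 [139 139 142 142 142 143 142 145 144 144 140 144 140 139 141 142 144 148
  145 148 145 144 143 144 145 146 144 141 144 142 140 141]
 [139 143 138 145 144 142 142 143 144 145 146 143 140 143 140 141 146 142
  145 145 148 146 145 144 146 146 141 143 143 139 141 134]
 [142 141 141 141 142 143 142 144 144 144 143 141 138 143 142 144 143 143
  141 145 143 146 146 143 146 143 142 142 141 140 140 139]
 [143 139 142 144 145 145 143 143 144 142 144 141 144 146 141 143 142 142
  140 145 143 146 143 140 143 146 143 142 141 143 141 141]
 [141 140 141 141 144 141 145 144 140 141 139 140 138 141 141 140 139 140
  136 139 143 140 141 144 141 146 145 140 139 141 137 139]
 [140 141 140 141 140 141 142 137 140 142 143 142 142 149 151 149 147 146
  144 141 142 142 139 144 147 145 142 143 143 139 139 142]
 [139 142 145 141 145 138 137 143 141 142 142 153 167 178 182 183 184 181
  173 161 149 144
[... 1337 characters left out ...]
3 142 144 142 139 142 143 145 145]
 [140 138 143 140 137 141 136 138 147 149 157 169 159 139 132 141 145 141
  140 129 112 106 135 145 142 145 144 141 141 145 143 145]
 [139 148 177 174 144 131 133 140 137 140 142 142 123 112 113 113 112 120
  125 117 105 109 130 144 141 141 141 143 143 147 144 149]
 [138 162 186 193 188 184 170 141 127 134 138 136 121 110 106 107 112 112
  123 120 108 113 131 143 141 141 140 141 141 145 144 143]
 [155 173 193 196 193 196 192 186 185 172 144 127 131 111 105 112 111 110
  123 118 108 106 127 141 142 143 139 141 146 146 148 145]
 [175 192 191 192 193 192 193 189 193 191 178 158 141 117 106 109 114 118
  119 120 109 108 130 141 144 140 142 142 146 147 145 146]]
```

```bash
python3 -m inch '[[[-0.03,0.05,0],[0,0,0]],[[-0.03,0.05,0.1],[0,0,0]],[[-0.03,0.05,0.2],[0,0,0]],[[-0.03,0.05,0.3],[0,0,0]],[[-0.03,0.05,0.36],[0,0,0]],[[-0.03,0.05,0.42],[0,0,0]],[[-0.03,0.05,0.48],[0,0,0]],[[-0.03,0.05,0.54],[0,0,0]],[[-0.03,0.05,0.6],[0,0,0]],[[-0.03,0.05,0.66],[0,0,0]]]'
python3 - <<'E'
from h import *
to([.478,-.236,.108],rot(0,0)); snap("side","side3")
E
```

```text
clock: 15.3
position: [0.4786, -0.2352, 0.1744]
ee_rot: [1.0, 0.0, 0.0, 0.0]
ft_force: [0.7, -4.3, 3.9]
grip_width: 0.246
grasp_force: 49.4
t15.30 at [ 0.4786 -0.2352  0.1744] F [ 0.7 -4.3  3.9] grip 0.246 49.4 
 shift [-0.008  0.01   0.83 ] turn [ 0.    -0.     0.001]
```

```bash
python3 -m inch '[[[0,0.01,0],[0,0,0]],[[0,0.02,0],[0,0,0]],[[0,0.03,0],[0,0,0]],[[0,0.03,0.02],[0,0,0]],[[0,0.03,0.04],[0,0,0]],[[0,0.03,0.07],[0,0,0]],[[0,0.03,0.1],[0,0,0]],[[0,0.03,0.13],[0,0,0]],[[0,0.03,0.16],[0,0,0]],[[0,0.03,0.2],[0,0,0]]]'
python3 - <<'E'
from h import *
to([.478,-.236,.108],rot(0,0))
E
```

```text
clock: 16.35
position: [0.4784, -0.2368, 0.1581]
ee_rot: [1.0, 0.001, -0.0, -0.001]
ft_force: [1.2, -0.2, -0.6]
grip_width: 0.246
grasp_force: 49.1
t16.35 at [ 0.4784 -0.2368  0.1581] F [ 1.2 -0.2 -0.6] grip 0.246 49.1 
 shift [-0.005 -0.009  0.627] turn [-0.002  0.001  0.001]
```

```bash
python3 -m inch '[[[0,0,0.06],[0,0,0]],[[0,0,0.12],[0,0,0]],[[0,0,0.18],[0,0,0]],[[0,0,0.24],[0,0,0]],[[0,0,0.3],[0,0,0]],[[0,0,0.36],[0,0,0]],[[0,0,0.42],[0,0,0]],[[0,0,0.48],[0,0,0]],[[0,0,0.53],[0,0,0]],[[0,0,0.58],[0,0,0]]]' - 80
python3 - <<'E'
from h import *
to([.478,-.236,.108],rot(0,0))
E
```

```text
clock: 17.35
position: [0.4785, -0.2367, 0.1117]
ee_rot: [1.0, 0.0, -0.0, -0.001]
ft_force: [-0.2, 0.2, 4.3]
grip_width: 0.237
grasp_force: 78.4
t17.35 at [ 0.4785 -0.2367  0.1117] F [-0.2  0.2  4.3] grip 0.237 78.4 
 shift [-0.006 -0.009  0.046] turn [-0.002  0.     0.001]
```

```bash
python3 -m inch '[[[0,0,0.02],[0,0,0]],[[0,0,0.04],[0,0,0]],[[0,0,0.05],[0,0,0]],[[0,0,0.06],[0,0,0]],[[0,0,0.07],[0,0,0]],[[0,0,0.08],[0,0,0]],[[0,0,0.09],[0,0,0]],[[0,0,0.1],[0,0,0]],[[0,0,0.1],[0,0,0]],[[0,0,0.1],[0,0,0]]]'
python3 - <<'E'
from h import *
to([.478,-.236,.108],rot(0,0)); s=snap("side","side4")
f=lambda im,x,y,w,h,k: cv2.resize(im[y:y+h,x:x+w],None,fx=k,fy=k,interpolation=cv2.INTER_CUBIC)
cv2.imwrite("pics/c4.png",f(s,215,250,100,100,5))
E
```

```text
clock: 18.35
position: [0.4791, -0.237, 0.1081]
ee_rot: [1.0, 0.0, 0.001, -0.0]
ft_force: [-14.7, 7.1, 43.3]
grip_width: 0.24
grasp_force: 82.7
t18.35 at [ 0.4791 -0.237   0.1081] F [-14.7   7.1  43.3] grip 0.24 82.7 
 shift [-0.014 -0.012  0.001] turn [-0.    -0.002  0.001]
```

View pics/c4.png

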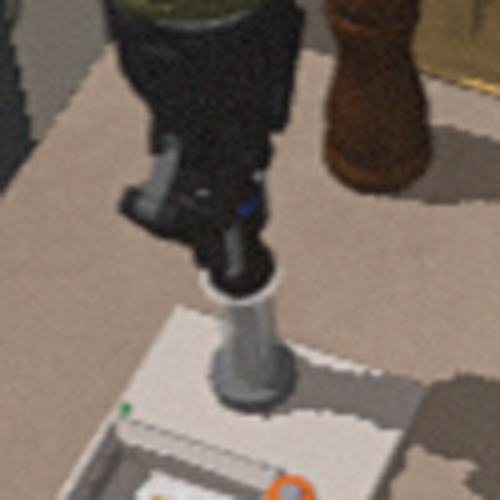

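The flange sits on the rim (crop (240,285)) with 43 N axial force, so it's seated. Release, then go up and off to the pack.

```bash
python3 -m inch '[[[0,0,-0.03],[0,0,0]],[[0,0,-0.05],[0,0,0]],[[0,0,-0.05],[0,0,0]],[[0,0,-0.05],[0,0,0]],[[0,0,-0.05],[0,0,0]],[[0,0,-0.05],[0,0,0]],[[0,0,-0.05],[0,0,0]],[[0,0,-0.05],[0,0,0]],[[0,0,-0.05],[0,0,0]],[[0,0,-0.05],[0,0,0]]]' 0.6
python3 -m inch '[[[0,0,-0.05],[0,0,0]],[[0,0,-0.15],[0,0,0]],[[0,0,-0.25],[0,0,0]],[[0,0,-0.35],[0,0,0]],[[0,0,-0.45],[0,0,0]],[[0,0,-0.55],[0,0,0]],[[0,0,-0.66],[0,0,0]],[[0,0,-0.78],[0,0,0]],[[0,0,-0.9],[0,0,0]],[[0,0,-1],[0,0,0]]]'
python3 - <<'E'
from h import *
to([.472,.283,.12],rot(-24,0)); print(manip.get_obs()["joint_pos"].round(2)); snap("side","side5")
E
```

```text
clock: 19.4
position: [0.4783, -0.2367, 0.1079]
ee_rot: [1.0, 0.0, -0.0, -0.001]
ft_force: [-0.8, -0.4, -0.1]
grip_width: 0.598
grasp_force: 0.0
clock: 20.4
position: [0.4785, -0.2369, 0.1889]
ee_rot: [1.0, 0.0, -0.0, -0.001]
ft_force: [-0.1, 0.4, 0.6]
grip_width: 0.598
grasp_force: 0.0
t20.40 at [ 0.4785 -0.2369  0.1889] F [-0.1  0.4  0.6] grip 0.598 0.0 
 shift [-0.075 -6.498  0.869] turn [-0.001  0.     0.535]
[ 0.51  0.17 -0.15  1.75  0.03  1.22 -1.22]
```

```bash
python3 -m inch '[[[0,-0.1,-0.1],[0,0,0.1]],[[0,-0.2,-0.2],[0,0,0.2]],[[0,-0.3,-0.3],[0,0,0.3]],[[0,-0.4,-0.4],[0,0,0.4]],[[0,-0.5,-0.45],[0,0,0.5]],[[0,-0.6,-0.5],[0,0,0.6]],[[0,-0.7,-0.5],[0,0,0.7]],[[0,-0.8,-0.5],[0,0,0.8]],[[0,-0.9,-0.5],[0,0,0.9]],[[0,-1,-0.5],[0,0,1]]]'
python3 -m inch '[[[-0.1,-0.1,0],[0,0,0]],[[-0.2,-0.2,0],[0,0,0]],[[-0.3,-0.3,0],[0,0,0]],[[-0.4,-0.4,0],[0,0,0]],[[-0.5,-0.5,0],[0,0,0]],[[-0.6,-0.6,0],[0,0,0]],[[-0.7,-0.7,0],[0,0,0]],[[-0.8,-0.8,0],[0,0,0]],[[-0.9,-0.9,0],[0,0,0]],[[-1,-1,0],[0,0,0]]]'
python3 - <<'E'
from h import *
to([.472,.283,.12],rot(-24,0)); print(manip.get_obs()["joint_pos"].round(2))
E
```

```text
clock: 21.45
position: [0.4782, -0.1565, 0.228]
ee_rot: [0.923, -0.384, -0.001, -0.001]
ft_force: [0.3, 0.0, -0.7]
grip_width: 0.603
grasp_force: 0.0
clock: 22.45
position: [0.4782, -0.0428, 0.2282]
ee_rot: [0.924, -0.382, -0.001, -0.001]
ft_force: [-0.3, -0.6, 0.7]
grip_width: 0.603
grasp_force: 0.0
t22.45 at [ 0.4782 -0.0428  0.2282] F [-0.3 -0.6  0.7] grip 0.603 0.0 
 shift [-2.93  -2.827  1.358] turn [-0.001  0.002 -0.465]
[ 0.27  0.03 -0.28  1.82  0.01  1.29 -2.37]
```

Joint 7 would reach its limit at that yaw over the pack, so I'll take the equivalent half-turned grasp (yaw 156°) and rotate on the way.

```bash
python3 -m inch '[[[-0.1,-0.1,0],[0,0,-0.1]],[[-0.2,-0.2,0],[0,0,-0.2]],[[-0.3,-0.3,0],[0,0,-0.3]],[[-0.4,-0.4,0],[0,0,-0.4]],[[-0.5,-0.5,0],[0,0,-0.5]],[[-0.6,-0.6,0],[0,0,-0.6]],[[-0.7,-0.7,0],[0,0,-0.7]],[[-0.8,-0.8,0],[0,0,-0.8]],[[-0.9,-0.9,0],[0,0,-0.9]],[[-1,-1,0],[0,0,-1]]]' >/dev/null
python3 -m inch '[[[0,-0.1,0],[0,0,-0.1]],[[0,-0.2,0],[0,0,-0.2]],[[0,-0.3,0],[0,0,-0.3]],[[0,-0.4,0],[0,0,-0.4]],[[0,-0.5,0],[0,0,-0.5]],[[0,-0.6,0],[0,0,-0.6]],[[0,-0.7,0],[0,0,-0.7]],[[0,-0.8,0],[0,0,-0.8]],[[0,-0.9,0],[0,0,-0.9]],[[0,-1,0],[0,0,-1]]]' >/dev/null
python3 -m inch '[[[0.1,-0.1,0],[0,0,-0.1]],[[0.2,-0.2,0],[0,0,-0.2]],[[0.3,-0.3,0],[0,0,-0.3]],[[0.4,-0.4,0],[0,0,-0.4]],[[0.5,-0.5,0],[0,0,-0.5]],[[0.6,-0.6,0],[0,0,-0.6]],[[0.7,-0.7,0],[0,0,-0.7]],[[0.8,-0.8,0],[0,0,-0.8]],[[0.9,-0.9,0],[0,0,-0.9]],[[1,-1,0],[0,0,-1]]]'
python3 - <<'E'
from h import *
to([.472,.283,.12],rot(156,0)); print(manip.get_obs()["joint_pos"].round(2))
E
```

```text
clock: 25.45
position: [0.4776, 0.2634, 0.2286]
ee_rot: [0.706, 0.709, 0.0, -0.001]
ft_force: [0.4, -0.1, 0.1]
grip_width: 0.6
grasp_force: 0.0
t25.45 at [0.4776 0.2634 0.2286] F [ 0.4 -0.1  0.1] grip 0.6 0.0 
 shift [ 0.243 -0.068  1.357] turn [ 0.    -0.002 -1.461]
[-0.02  0.22 -0.64  1.65  0.13  1.32 -0.68]
```

```bash
python3 -m inch '[[[0.04,-0.02,0.1],[0,0,-0.1]],[[0.08,-0.04,0.2],[0,0,-0.2]],[[0.12,-0.07,0.3],[0,0,-0.3]],[[0.16,-0.07,0.4],[0,0,-0.4]],[[0.2,-0.07,0.5],[0,0,-0.5]],[[0.24,-0.07,0.6],[0,0,-0.6]],[[0.24,-0.07,0.6],[0,0,-0.7]],[[0.24,-0.07,0.6],[0,0,-0.8]],[[0.24,-0.07,0.6],[0,0,-0.9]],[[0.24,-0.07,0.6],[0,0,-1]]]' 0.66 >/dev/null
python3 -m inch '[[[0,0,0],[0,0,-0.1]],[[0,0,0],[0,0,-0.2]],[[0,0,0],[0,0,-0.3]],[[0,0,0],[0,0,-0.4]],[[0,0,0.15],[0,0,-0.46]],[[0,0,0.3],[0,0,-0.46]],[[0,0,0.45],[0,0,-0.46]],[[0,0,0.6],[0,0,-0.46]],[[0,0,0.8],[0,0,-0.46]],[[0,0,1],[0,0,-0.46]]]'
python3 - <<'E'
from h import *
to([.472,.283,.025],rot(156,0))
t=snap("top","top6");s=snap("side","side6")
f=lambda im,x,y,w,h,k: cv2.resize(im[y:y+h,x:x+w],None,fx=k,fy=k,interpolation=cv2.INTER_CUBIC)
cv2.imwrite("pics/c6.png",np.hstack([f(t,160,205,100,100,4),f(s,290,130,100,100,4)]))
E
```

```text
clock: 27.45
position: [0.4721, 0.2819, 0.0992]
ee_rot: [0.21, 0.978, 0.001, -0.0]
ft_force: [0.3, 1.2, -0.2]
grip_width: 0.665
grasp_force: 0.0
t27.45 at [0.4721 0.2819 0.0992] F [ 0.3  1.2 -0.2] grip 0.665 0.0 
 shift [0.006 0.011 0.928] turn [ 0.001 -0.002 -0.006]
```

View pics/c6.png

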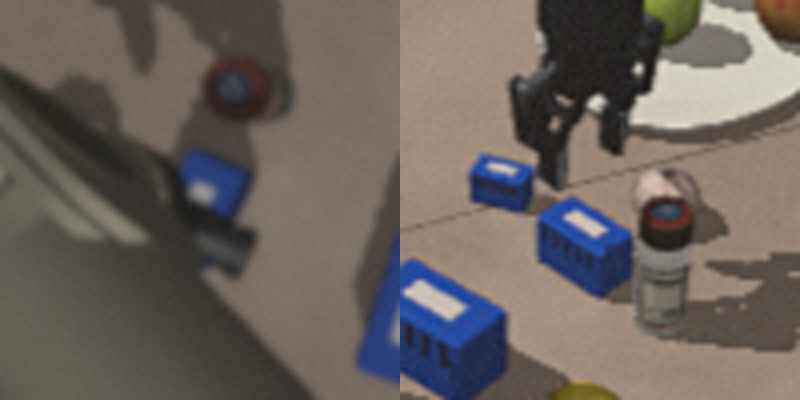

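Top crop: one finger is at about (215,266), on the pack's robot side. In the side crop the fingertips at (328,176) and (343,168) straddle the pack top at (336,185.5). Numeric check of the alignment before descending.

Run:
```python
from h import *
o=manip.get_obs();p=o["position"]
print("TCP proj side",proj("side",p),"mid tips seen 335.5,172")
print("pack side",onz("side",336.2,185.5,.045),"tips mid", onz("side",335.5,172,p[2]))
s=cv2.imread("pics/side0.png")[150:215,310:360]; H=cv2.cvtColor(s,cv2.COLOR_BGR2HSV)
m=((H[...,1]<70)&(H[...,2]>120)).astype(np.uint8); n,l,st,ce=cv2.connectedComponentsWithStats(m)
for i in range(1,n):
    if st[i,4]>15: print(st[i],ce[i]+[310,150], onz("side",*(ce[i]+[310,150]),.045))
```

```text
TCP proj side [334.56508799 172.16556873] mid tips seen 335.5,172
pack side [0.47623757 0.28644809 0.045     ] tips mid [0.47325951 0.28287176 0.09785789]
[   0    0   50   39 1334] [335.94752624 164.21064468] [0.43846653 0.39067194 0.045     ]
[  0  31  44  34 727] [325.12929849 201.65061898] [0.47140744 0.20184574 0.045     ]
[21 33 11  6 35] [335.97142857 185.54285714] [0.47565461 0.2859865  0.045     ]
[38 40 12  7 45] [353.82222222 193.91111111] [0.5393098  0.26781483 0.045     ]
[41 51  7  6 23] [353.17391304 203.73913043] [0.55165365 0.22360929 0.045     ]
```

```bash
python3 -m inch '[[[0,0.03,0.1],[0,0,0]],[[0,0.03,0.2],[0,0,0]],[[0,0.03,0.3],[0,0,0]],[[0,0.03,0.4],[0,0,0]],[[0,0.03,0.5],[0,0,0]],[[0,0.03,0.6],[0,0,0]],[[0,0.03,0.7],[0,0,0]],[[0,0.03,0.8],[0,0,0]],[[0,0.03,0.9],[0,0,0]],[[0,0.03,0.94],[0,0,0]]]'
python3 -m inch '[[[0,0,0],[0,0,0]],[[0,0,0],[0,0,0]],[[0,0,0],[0,0,0]],[[0,0,0],[0,0,0]],[[0,0,0],[0,0,0]],[[0,0,0],[0,0,0]],[[0,0,0],[0,0,0]],[[0,0,0],[0,0,0]],[[0,0,0],[0,0,0]],[[0,0,0],[0,0,0]]]' 0.3 50
python3 - <<'E'
from h import *
to([.479,-.3235,.025],rot(179.5,0))
E
```

```text
clock: 28.55
position: [0.4728, 0.2839, 0.0244]
ee_rot: [0.21, 0.978, 0.0, -0.001]
ft_force: [-0.5, -0.7, 0.9]
grip_width: 0.665
grasp_force: 0.0
clock: 29.55
position: [0.4732, 0.2841, 0.0255]
ee_rot: [0.21, 0.978, 0.001, -0.0]
ft_force: [-0.4, -0.3, -0.2]
grip_width: 0.455
grasp_force: 51.9
t29.55 at [0.4732 0.2841 0.0255] F [-0.4 -0.3 -0.2] grip 0.455 51.9 
 shift [-3.186e+00 -6.895e+00 -4.000e-03] turn [ 0.001 -0.001 -0.528]
```

```bash
python3 -m inch '[[[0,0,-0.05],[0,0,0]],[[0,0,-0.15],[0,0,0]],[[0,0,-0.25],[0,0,0]],[[0,0,-0.35],[0,0,0.05]],[[0,0,-0.45],[0,0,0.12]],[[0,0,-0.56],[0,0,0.19]],[[0,0,-0.67],[0,0,0.26]],[[0,0,-0.78],[0,0,0.33]],[[0,0,-0.89],[0,0,0.4]],[[0,0,-1],[0,0,0.47]]]'
python3 -m inch '[[[-0.1,-0.1,-0.1],[0,0,0]],[[-0.2,-0.2,-0.2],[0,0,0]],[[-0.3,-0.3,-0.3],[0,0,0]],[[-0.4,-0.4,-0.4],[0,0,0]],[[-0.5,-0.5,-0.5],[0,0,0]],[[-0.6,-0.6,-0.6],[0,0,0]],[[-0.7,-0.7,-0.7],[0,0,0]],[[-0.8,-0.8,-0.8],[0,0,0]],[[-0.9,-0.9,-0.9],[0,0,0]],[[-1,-1,-1],[0,0,0]]]' >/dev/null
python3 -m inch '[[[-0.1,-0.1,-0.1],[0,0,0]],[[-0.2,-0.2,-0.2],[0,0,0]],[[-0.3,-0.3,-0.3],[0,0,0]],[[-0.4,-0.4,-0.4],[0,0,0]],[[-0.5,-0.5,-0.5],[0,0,0]],[[-0.6,-0.6,-0.55],[0,0,0]],[[-0.7,-0.7,-0.55],[0,0,0]],[[-0.8,-0.8,-0.55],[0,0,0]],[[-0.9,-0.9,-0.55],[0,0,0]],[[-1,-1,-0.55],[0,0,0]]]'
python3 - <<'E'
from h import *
to([.479,-.3235,.025],rot(179.5,0)); print(manip.get_obs()["joint_pos"].round(2))
E
```

```text
clock: 30.55
position: [0.4733, 0.2842, 0.1065]
ee_rot: [0.388, 0.922, 0.001, -0.0]
ft_force: [0.0, 0.4, -1.7]
grip_width: 0.456
grasp_force: 51.8
clock: 32.55
position: [0.4715, 0.0566, 0.2288]
ee_rot: [0.386, 0.923, 0.0, -0.001]
ft_force: [0.1, 0.9, -2.4]
grip_width: 0.458
grasp_force: 51.8
t32.55 at [0.4715 0.0566 0.2288] F [ 0.1  0.9 -2.4] grip 0.458 51.8 
 shift [-3.453 -3.27   2.541] turn [ 0.001 -0.002 -0.998]
[ 0.36  0.04 -0.58  1.82  0.02  1.29  0.55]
```

```bash
python3 -m inch '[[[-0.1,-0.1,0],[0,0,0]],[[-0.2,-0.2,0],[0,0,0]],[[-0.3,-0.3,0],[0,0,0]],[[-0.4,-0.4,0],[0,0,0]],[[-0.5,-0.5,0],[0,0,0]],[[-0.6,-0.6,0],[0,0,0]],[[-0.7,-0.7,0],[0,0,0]],[[-0.8,-0.8,0],[0,0,0]],[[-0.9,-0.9,0],[0,0,0]],[[-1,-1,0],[0,0,0]]]' >/dev/null
python3 -m inch '[[[-0.1,-0.1,0],[0,0,0]],[[-0.2,-0.2,0],[0,0,0]],[[-0.3,-0.3,0],[0,0,0]],[[-0.4,-0.4,0],[0,0,0]],[[-0.5,-0.5,0],[0,0,0]],[[-0.6,-0.6,0],[0,0,0]],[[-0.7,-0.7,0],[0,0,0]],[[-0.8,-0.8,0],[0,0,0]],[[-0.9,-0.9,0],[0,0,0]],[[-1,-1,0],[0,0,0]]]' >/dev/null
python3 -m inch '[[[-0.1,-0.1,0],[0,0,-0.1]],[[-0.2,-0.2,0],[0,0,-0.2]],[[-0.3,-0.3,0],[0,0,-0.3]],[[-0.4,-0.4,0],[0,0,-0.4]],[[-0.5,-0.5,0],[0,0,-0.5]],[[-0.6,-0.6,0],[0,0,-0.6]],[[-0.7,-0.7,0],[0,0,-0.7]],[[-0.8,-0.8,0],[0,0,-0.8]],[[-0.9,-0.9,0],[0,0,-0.9]],[[-1,-1,0],[0,0,-1]]]'
python3 - <<'E'
from h import *
to([.479,-.3235,.09],rot(179.5,0)); print(manip.get_obs()["joint_pos"].round(2))
E
```

```text
clock: 35.55
position: [0.4692, -0.2827, 0.2285]
ee_rot: [0.002, 1.0, 0.001, -0.0]
ft_force: [0.3, 0.4, -2.0]
grip_width: 0.455
grasp_force: 51.8
t35.55 at [ 0.4692 -0.2827  0.2285] F [ 0.3  0.4 -2. ] grip 0.455 51.8 
 shift [-0.125 -0.511  1.731] turn [ 0.002 -0.001  0.006]
[ 0.74  0.18 -0.32  1.66  0.06  1.31  1.98]
```

```bash
python3 -m inch '[[[-0.03,-0.12,0],[0,0,0]],[[-0.06,-0.24,0],[0,0,0]],[[-0.09,-0.36,0],[0,0,0]],[[-0.12,-0.46,0.1],[0,0,0]],[[-0.125,-0.51,0.25],[0,0,0]],[[-0.125,-0.51,0.45],[0,0,0]],[[-0.125,-0.51,0.65],[0,0,0]],[[-0.125,-0.51,0.85],[0,0,0]],[[-0.125,-0.51,1],[0,0,0]],[[-0.125,-0.51,1],[0,0,0]]]'
python3 - <<'E'
from h import *
to([.479,-.3235,.035],rot(179.5,0))
s=snap("side","side7")
f=lambda im,x,y,w,h,k: cv2.resize(im[y:y+h,x:x+w],None,fx=k,fy=k,interpolation=cv2.INTER_CUBIC)
cv2.imwrite("pics/c7.png",f(s,205,280,110,110,5))
p=manip.get_obs()["position"]; print("pred pack-bottom corners (x+35,y-20),(x-35,y-20),(x+35,y+20)",[proj("side",p+[a,b,-.025]).round(1) for a,b in((.035,-.02),(-.035,-.02),(.035,.02))])
print("pred block lip corners",[proj("side",[.479+a,-.3235+b,.033]).round(1) for a,b in((-.047,-.033),(.047,-.033),(.047,.033),(-.047,.033))])
E
```

```text
clock: 36.55
position: [0.478, -0.3217, 0.1461]
ee_rot: [0.003, 1.0, 0.002, -0.002]
ft_force: [0.2, -0.4, -2.1]
grip_width: 0.459
grasp_force: 51.8
t36.55 at [ 0.478  -0.3217  0.1461] F [ 0.2 -0.4 -2.1] grip 0.459 51.8 
 shift [-0.018 -0.027  1.389] turn [ 0.005 -0.005  0.002]
pred pack-bottom corners (x+35,y-20),(x-35,y-20),(x+35,y+20) [array([252.9, 336.4]), array([222.8, 326.2]), array([261.4, 321.5])]
pred block lip corners [array([220.4, 353.1]), array([258.7, 366.8]), array([271.6, 342.5]), array([234.5, 329.8])]
```

View pics/c7.png

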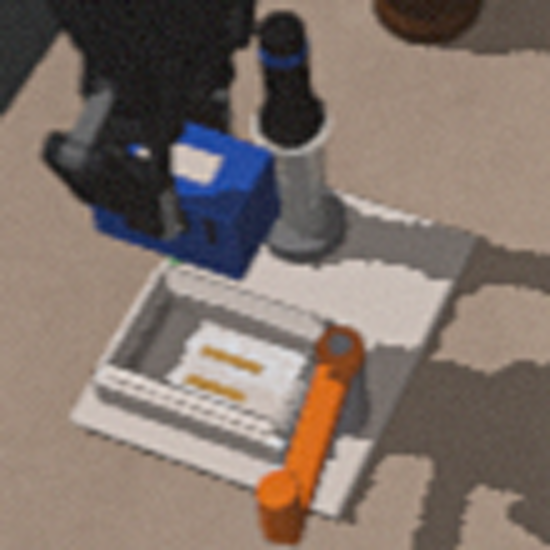

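The side crop shows the probe seated at (262,305) and the pack bottom corners at (253.6,335.4) and (224.4,325.6). The pocket lip corners are at about (224,355.6) and (239,333), slightly right of and below my prediction. I'll pin the pocket down from the floor contacts and lip edges in both views.

Run:
```python
from h import *
def contacts(n,f,box):
    x,y,w,h=box; H=cv2.cvtColor(cv2.imread(f),cv2.COLOR_BGR2HSV)[y:y+h,x:x+w]
    m=((H[...,0]>10)&(H[...,0]<30)&(H[...,1]>90)).astype(np.uint8); k,l,st,ce=cv2.connectedComponentsWithStats(m)
    for i in range(1,k):
        if st[i,4]>4: c=ce[i]+[x,y]; print(n,st[i,2:],c.round(1),onz(n,*c,.009).round(4))
contacts("top","pics/top0.png",(430,235,25,35)); contacts("side","pics/side0.png",(225,335,38,30))
g=cv2.cvtColor(cv2.imread("pics/top0.png"),cv2.COLOR_BGR2GRAY)
print("rows mean, cols 438:446",[(r,int(g[r,438:446].mean())) for r in range(228,276)])
print("cols mean, rows 246:258",[(c,int(g[246:258,c].mean())) for c in range(424,464)])
for n in("top","side"): print(n,"pred floor",proj(n,[.479,-.3235,.009]).round(1),"lip",[proj(n,[.479+a,-.3235+b,.033]).round(1).tolist() for a,b in((-.042,-.027),(.042,-.027),(.042,.027),(-.042,.027))])
```

```text
side [12  5 20] [250.7 351.3] [ 0.4836 -0.3155  0.009 ]
side [12  5 22] [247.5 357. ] [ 0.4837 -0.3315  0.009 ]
rows mean, cols 438:446 [(228, 53), (229, 55), (230, 62), (231, 77), (232, 88), (233, 91), (234, 89), (235, 94), (236, 113), (237, 131), (238, 144), (239, 152), (240, 155), (241, 156), (242, 156), (243, 155), (244, 154), (245, 150), (246, 143), (247, 140), (248, 138), (249, 137), (250, 137), (251, 137), (252, 137), (253, 139), (254, 140), (255, 141), (256, 143), (257, 148), (258, 146), (259, 129), (260, 109), (261, 98), (262, 95), (263, 95), (264, 93), (265, 90), (266, 100), (267, 128), (268, 148), (269, 153), (270, 152), (271, 146), (272, 132), (273, 118), (274, 112), (275, 112)]
cols mean, rows 246:258 [(424, 154), (425, 153), (426, 153), (427, 151), (428, 137), (429, 104), (430, 79), (431, 89), (432, 103), (433, 114), (434, 124), (435, 139), (436, 149), (437, 146), (438, 132), (439, 130), (440, 143), (441, 151), (442, 153), (443, 147), (444, 134), (445, 130), (446, 141), (447, 150), (448, 142), (449, 116), (450, 84), (451, 71), (452, 78), (453, 85), (454, 99), (455, 122), (456, 136), (457, 141), (458, 134), (459, 122), (460, 114), (461, 113), (462, 112), (463, 112)]
top pred floor [441.1 251.4] lip [[454.5, 267.4], [453.5, 235.0], [432.6, 235.3], [433.5, 267.6]]
side pred floor [247.3 353.5] lip [[223.7, 351.6], [257.8, 363.7], [268.4, 343.9], [235.2, 332.5]]
```

```bash
python3 -m inch '[[[-0.01,-0.01,0.1],[0,0,0]],[[-0.01,-0.01,0.2],[0,0,0]],[[-0.01,-0.01,0.3],[0,0,0]],[[-0.01,-0.01,0.4],[0,0,0]],[[-0.01,-0.01,0.5],[0,0,0]],[[-0.01,-0.01,0.6],[0,0,0]],[[-0.01,-0.01,0.7],[0,0,0]],[[-0.01,-0.01,0.8],[0,0,0]],[[-0.01,-0.01,0.9],[0,0,0]],[[-0.01,-0.01,1],[0,0,0]]]'
python3 -m inch '[[[0,0,0.03],[0,0,0]],[[0,0,0.06],[0,0,0]],[[0,0,0.09],[0,0,0]],[[0,0,0.11],[0,0,0]],[[0,0,0.13],[0,0,0]],[[0,0,0.15],[0,0,0]],[[0,0,0.17],[0,0,0]],[[0,0,0.19],[0,0,0]],[[0,0,0.2],[0,0,0]],[[0,0,0.21],[0,0,0]]]'
python3 - <<'E'
from h import *
to([.4785,-.3225,.0335],rot(179.5,0))
E
```

```text
clock: 37.6
position: [0.4798, -0.3232, 0.0679]
ee_rot: [0.003, 1.0, 0.001, -0.0]
ft_force: [-0.4, 0.5, -1.9]
grip_width: 0.457
grasp_force: 51.8
clock: 38.6
position: [0.4799, -0.3232, 0.0517]
ee_rot: [0.003, 1.0, 0.001, -0.0]
ft_force: [0.3, -0.1, -1.4]
grip_width: 0.454
grasp_force: 51.8
t38.60 at [ 0.4799 -0.3232  0.0517] F [ 0.3 -0.1 -1.4] grip 0.454 51.8 
 shift [0.017 0.008 0.228] turn [ 0.002 -0.001  0.002]
```

```bash
python3 -m inch '[[[0,0,0.02],[0,0,0]],[[0,0,0.03],[0,0,0]],[[0,0,0.05],[0,0,0]],[[0,0,0.06],[0,0,0]],[[0,0,0.08],[0,0,0]],[[0,0,0.09],[0,0,0]],[[0,0,0.1],[0,0,0]],[[0,0,0.11],[0,0,0]],[[0,0,0.12],[0,0,0]],[[0,0,0.13],[0,0,0]]]'
python3 - <<'E'
from h import *
to([.4785,-.3225,.0335],rot(179.5,0))
E
```

```text
clock: 39.6
position: [0.4807, -0.3231, 0.0417]
ee_rot: [0.003, 1.0, 0.001, 0.001]
ft_force: [6.0, 0.2, 0.2]
grip_width: 0.453
grasp_force: 52.1
t39.60 at [ 0.4807 -0.3231  0.0417] F [6.  0.2 0.2] grip 0.453 52.1 
 shift [0.028 0.007 0.102] turn [0.001 0.001 0.003]
```

```bash
python3 -m inch '[[[-0.01,0,0],[0,0,0]],[[-0.02,0,0],[0,0,0]],[[-0.03,0,0],[0,0,0]],[[-0.03,0,0.02],[0,0,0]],[[-0.03,0,0.04],[0,0,0]],[[-0.03,0,0.055],[0,0,0]],[[-0.03,0,0.07],[0,0,0]],[[-0.03,0,0.08],[0,0,0]],[[-0.03,0,0.09],[0,0,0]],[[-0.03,0,0.1],[0,0,0]]]'
python3 - <<'E'
from h import *
to([.4785,-.3225,.0335],rot(179.5,0))
E
```

```text
clock: 40.6
position: [0.4822, -0.3232, 0.0334]
ee_rot: [0.003, 1.0, 0.001, -0.0]
ft_force: [-3.2, 1.9, 8.5]
grip_width: 0.459
grasp_force: 53.2
t40.60 at [ 0.4822 -0.3232  0.0334] F [-3.2  1.9  8.5] grip 0.459 53.2 
 shift [ 0.047  0.008 -0.001] turn [ 0.002 -0.001  0.002]
```

The pack touched down 8 mm higher than it was picked up, exactly floor level, with an upward reaction of 8.5 N. Release, rise, turn to yaw 135° for the knob.

```bash
python3 -m inch '[[[0,0,0],[0,0,0]],[[0,0,0],[0,0,0]],[[0,0,0],[0,0,0]],[[0,0,0],[0,0,0]],[[0,0,-0.02],[0,0,0]],[[0,0,-0.06],[0,0,0]],[[0,0,-0.12],[0,0,0]],[[0,0,-0.2],[0,0,0]],[[0,0,-0.3],[0,0,0]],[[0,0,-0.4],[0,0,0]]]' 0.6
python3 -m inch '[[[0,0,-0.1],[0,0,0]],[[0,0,-0.2],[0,0,0.1]],[[0,0,-0.3],[0,0,0.2]],[[0,0,-0.4],[0,0,0.3]],[[0,0,-0.5],[0,0,0.4]],[[0,0,-0.6],[0,0,0.5]],[[-0.1,-0.15,-0.7],[0,0,0.6]],[[-0.3,-0.3,-0.75],[0,0,0.7]],[[-0.5,-0.5,-0.75],[0,0,0.85]],[[-0.7,-0.7,-0.75],[0,0,1]]]'
python3 - <<'E'
from h import *
to([.554,-.407,.125],rot(135,0))
t=snap("top","top8");s=snap("side","side8")
for n,im in(("side",s),("top",t)):
    H=cv2.cvtColor(im,cv2.COLOR_BGR2HSV)
    m=((H[...,0]>3)&(H[...,0]<14)&(H[...,1]>150)&(H[...,2]>60)).astype(np.uint8); k,l,st,ce=cv2.connectedComponentsWithStats(m)
    print(n,[(st[i].tolist(),ce[i].round(1).tolist()) for i in range(1,k) if st[i,4]>60])
f=lambda im,x,y,w,h,k: cv2.resize(im[y:y+h,x:x+w],None,fx=k,fy=k,interpolation=cv2.INTER_CUBIC)
cv2.imwrite("pics/c8.png",np.hstack([f(t,400,190,100,100,4),f(s,215,300,100,100,4)]))
E
```

```text
clock: 41.6
position: [0.4823, -0.3233, 0.0663]
ee_rot: [0.003, 1.0, 0.001, -0.0]
ft_force: [0.3, 0.2, -0.1]
grip_width: 0.6
grasp_force: 0.0
clock: 42.6
position: [0.5386, -0.3803, 0.1262]
ee_rot: [0.388, 0.922, 0.0, -0.0]
ft_force: [-1.0, 0.5, 0.2]
grip_width: 0.6
grasp_force: 0.0
t42.60 at [ 0.5386 -0.3803  0.1262] F [-1.   0.5  0.2] grip 0.6 0.0 
 shift [-0.374 -0.096  0.014] turn [ 0.001 -0.001 -0.015]
side [([331, 108, 17, 19, 189], [338.4, 115.7]), ([379, 122, 14, 14, 71], [383.5, 129.1]), ([256, 346, 22, 43, 310], [266.0, 369.4])]
top [([450, 221, 25, 7, 86], [461.0, 223.9]), ([44, 223, 12, 21, 106], [48.7, 232.0]), ([47, 304, 15, 16, 81], [55.8, 312.1])]
```

View pics/c8.png

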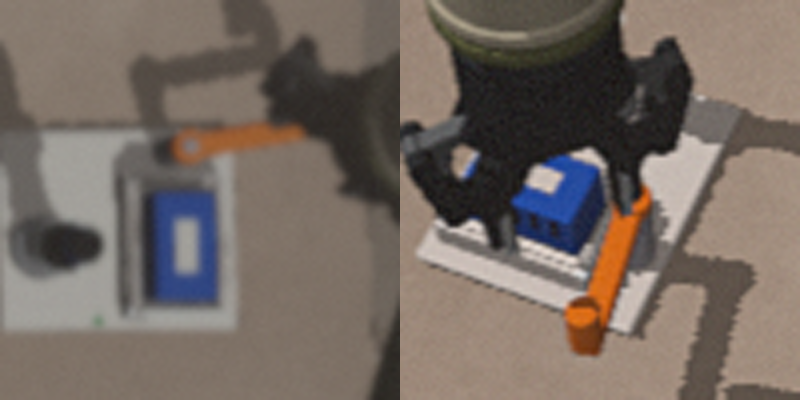

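Both views show the blue pack lying flat in the pocket and the probe standing. The lever is still open, its knob top at side (261,377.5). Fix the knob from the side ray with the known bias.

Run:
```python
from h import *
k=onz("side",261,377.5,.0955); print("knob side",k, "corr",k+[-.0065,.003,0])
to([.553,-.407,.073],rot(135,0))
pin=np.array([.5415,-.3235])
for a in (1.73,1.4,1.1,.8,.5,.25,0): print(a,(pin-.085*np.array([np.cos(a),np.sin(a)])).round(4))
```

```text
knob side [ 0.56151906 -0.40738916  0.0955    ] corr [ 0.55501906 -0.40438916  0.0955    ]
t42.70 at [ 0.5389 -0.3812  0.1254] F [-1.3 -0.1  0.2] grip 0.602 0.0 
 shift [-0.354 -0.1    0.655] turn [ 0.001 -0.001 -0.014]
1.73 [ 0.555  -0.4074]
1.4 [ 0.5271 -0.4073]
1.1 [ 0.5029 -0.3993]
0.8 [ 0.4823 -0.3845]
0.5 [ 0.4669 -0.3643]
0.25 [ 0.4591 -0.3445]
0 [ 0.4565 -0.3235]
```

```bash
python3 -m inch '[[[-0.1,-0.03,0],[0,0,0]],[[-0.2,-0.06,0],[0,0,0]],[[-0.3,-0.09,0],[0,0,0]],[[-0.37,-0.09,0],[0,0,0]],[[-0.37,-0.09,0.1],[0,0,0]],[[-0.37,-0.09,0.22],[0,0,0]],[[-0.37,-0.09,0.34],[0,0,0]],[[-0.37,-0.09,0.46],[0,0,0]],[[-0.37,-0.09,0.57],[0,0,0]],[[-0.37,-0.09,0.65],[0,0,0]]]'
python3 -m inch '[[[0,0,0],[0,0,0]],[[0,0,0],[0,0,0]],[[0,0,0],[0,0,0]],[[0,0,0],[0,0,0]],[[0,0,0],[0,0,0]],[[0,0,0],[0,0,0]],[[0,0,0],[0,0,0]],[[0,0,0],[0,0,0]],[[0,0,0],[0,0,0]],[[0,0,0],[0,0,0]]]' 0 30
python3 - <<'E'
from h import *
pin=np.array([.5415,-.3235])
for a in (1.73,1.4,1.1,.8,.5,.25,0): to([*(pin-.085*np.array([np.cos(a),np.sin(a)])),.073],rot(135,0))
E
```

```text
clock: 43.7
position: [0.5532, -0.4055, 0.072]
ee_rot: [0.386, 0.923, 0.001, -0.001]
ft_force: [0.2, 0.0, 0.5]
grip_width: 0.598
grasp_force: 0.0
clock: 44.7
position: [0.5538, -0.4057, 0.0736]
ee_rot: [0.386, 0.923, 0.001, -0.0]
ft_force: [-0.0, 3.0, 4.5]
grip_width: 0.194
grasp_force: 29.8
t44.70 at [ 0.5538 -0.4057  0.0736] F [-0.   3.   4.5] grip 0.194 29.8 
 shift [-0.026 -0.005  0.007] turn [ 0.001 -0.001 -0.009]
t44.70 at [ 0.5538 -0.4057  0.0736] F [-0.   3.   4.5] grip 0.194 29.8 
 shift [ 0.221 -0.252  0.007] turn [ 0.001 -0.001 -0.009]
t44.70 at [ 0.5538 -0.4057  0.0736] F [-0.   3.   4.5] grip 0.194 29.8 
 shift [ 0.504 -0.396  0.007] turn [ 0.001 -0.001 -0.009]
t44.70 at [ 0.5538 -0.4057  0.0736] F [-0.   3.   4.5] grip 0.194 29.8 
 shift [ 0.817 -0.45   0.007] turn [ 0.001 -0.001 -0.009]
t44.70 at [ 0.5538 -0.4057  0.0736] F [-0.   3.   4.5] grip 0.194 29.8 
 shift [ 1.132 -0.409  0.008] turn [ 0.001 -0.001 -0.009]
t44.70 at [ 0.5538 -0.4057  0.0736] F [-0.   3.   4.5] grip 0.194 29.8 
 shift [ 1.375 -0.305  0.008] turn [ 0.001 -0.001 -0.009]
t44.70 at [ 0.5538 -0.4057  0.0736] F [-0.   3.   4.5] grip 0.194 29.8 
 shift [ 1.586 -0.144  0.008] turn [ 0.001 -0.001 -0.009]
```

```bash
python3 -m inch '[[[0.05,-0.06,-0.03],[0,0,0]],[[0.12,-0.15,-0.03],[0,0,0]],[[0.2,-0.23,-0.03],[0,0,0]],[[0.29,-0.3,-0.03],[0,0,0]],[[0.39,-0.35,-0.03],[0,0,0]],[[0.5,-0.395,-0.03],[0,0,0]],[[0.6,-0.425,-0.03],[0,0,0]],[[0.68,-0.44,-0.03],[0,0,0]],[[0.75,-0.445,-0.03],[0,0,0]],[[0.82,-0.45,-0.03],[0,0,0]]]'
python3 - <<'E'
from h import *
pin=np.array([.5415,-.3235])
for a in (.8,.5,.25,0,-.05): to([*(pin-.085*np.array([np.cos(a),np.sin(a)])),.075],rot(135,0))
E
```

```text
clock: 45.7
position: [0.4826, -0.3814, 0.0743]
ee_rot: [0.385, 0.923, 0.002, -0.001]
ft_force: [14.8, 5.4, -16.3]
grip_width: 0.194
grasp_force: 29.8
t45.70 at [ 0.4826 -0.3814  0.0743] F [ 14.8   5.4 -16.3] grip 0.194 29.8 
 shift [-0.025 -0.03  -0.009] turn [ 0.005 -0.004 -0.006]
t45.70 at [ 0.4826 -0.3814  0.0743] F [ 14.8   5.4 -16.3] grip 0.194 29.8 
 shift [ 0.29   0.011 -0.008] turn [ 0.005 -0.004 -0.006]
t45.70 at [ 0.4826 -0.3814  0.0743] F [ 14.8   5.4 -16.3] grip 0.194 29.8 
 shift [ 0.533  0.116 -0.007] turn [ 0.005 -0.004 -0.006]
t45.70 at [ 0.4826 -0.3814  0.0743] F [ 14.8   5.4 -16.3] grip 0.194 29.8 
 shift [ 0.743  0.277 -0.006] turn [ 0.005 -0.004 -0.006]
t45.70 at [ 0.4826 -0.3814  0.0743] F [ 14.8   5.4 -16.3] grip 0.194 29.8 
 shift [ 0.78   0.315 -0.005] turn [ 0.005 -0.004 -0.006]
```

```bash
python3 -m inch '[[[0.07,-0.005,0.02],[0,0,0]],[[0.15,0.005,0.02],[0,0,0]],[[0.23,0.015,0.02],[0,0,0]],[[0.31,0.035,0.02],[0,0,0]],[[0.4,0.07,0.02],[0,0,0]],[[0.48,0.105,0.02],[0,0,0]],[[0.55,0.145,0.02],[0,0,0]],[[0.62,0.19,0.02],[0,0,0]],[[0.68,0.24,0.02],[0,0,0]],[[0.73,0.285,0.02],[0,0,0]]]'
python3 - <<'E'
from h import *
pin=np.array([.5415,-.3235])
for a in (0,-.05): to([*(pin-.085*np.array([np.cos(a),np.sin(a)])),.075],rot(135,0))
E
```

```text
clock: 46.7
position: [0.4611, -0.3261, 0.0755]
ee_rot: [0.385, 0.923, 0.001, 0.004]
ft_force: [16.1, -1.1, -10.6]
grip_width: 0.196
grasp_force: 29.8
t46.70 at [ 0.4611 -0.3261  0.0755] F [ 16.1  -1.1 -10.6] grip 0.196 29.8 
 shift [ 0.063 -0.018  0.005] turn [ 0.007  0.008 -0.006]
t46.70 at [ 0.4611 -0.3261  0.0755] F [ 16.1  -1.1 -10.6] grip 0.196 29.8 
 shift [0.1   0.021 0.005] turn [ 0.007  0.008 -0.006]
```

```bash
python3 -m inch '[[[0,0.01,0.01],[0,0,0]],[[0.005,0.02,0.01],[0,0,0]],[[0.01,0.03,0.01],[0,0,0]],[[0.015,0.04,0.01],[0,0,0]],[[0.02,0.05,0.01],[0,0,0]],[[0.025,0.06,0.01],[0,0,0]],[[0.03,0.07,0.01],[0,0,0]],[[0.035,0.075,0.01],[0,0,0]],[[0.035,0.075,0.01],[0,0,0]],[[0.035,0.075,0.01],[0,0,0]]]'
python3 - <<'E'
from h import *
to([.4611,-.3235,.0755],rot(135,0)); s=snap("side","side9")
H=cv2.cvtColor(s,cv2.COLOR_BGR2HSV); m=((H[...,0]>3)&(H[...,0]<14)&(H[...,1]>150)&(H[...,2]>60)).astype(np.uint8); k,l,st,ce=cv2.connectedComponentsWithStats(m)
print([(st[i].tolist(),ce[i].round(1).tolist()) for i in range(1,k) if st[i,4]>20])
E
```

```text
clock: 47.7
position: [0.4609, -0.3244, 0.0753]
ee_rot: [0.387, 0.922, -0.001, 0.004]
ft_force: [10.3, -11.8, -5.4]
grip_width: 0.192
grasp_force: 30.3
t47.70 at [ 0.4609 -0.3244  0.0753] F [ 10.3 -11.8  -5.4] grip 0.192 30.3 
 shift [ 0.006  0.009 -0.003] turn [ 0.001  0.01  -0.011]
[([331, 108, 17, 19, 188], [338.4, 116.0]), ([379, 122, 14, 15, 73], [383.6, 128.9]), ([280, 241, 10, 7, 29], [284.4, 244.0]), ([233, 326, 45, 30, 350], [252.1, 341.9])]
```

```bash
python3 -m inch '[[[0.01,0.01,0],[0,0,0]],[[0.02,0.02,0],[0,0,0]],[[0.03,0.03,0],[0,0,0]],[[0.04,0.04,0],[0,0,0]],[[0.05,0.05,0],[0,0,0]],[[0.05,0.05,0],[0,0,0]],[[0.05,0.05,0],[0,0,0]],[[0.05,0.05,0],[0,0,0]],[[0.05,0.05,0],[0,0,0]],[[0.05,0.05,0],[0,0,0]]]'
python3 -m inch '[[[0,0,0],[0,0,0]],[[-0.02,-0.02,0],[0,0,0]],[[-0.03,-0.03,0],[0,0,0]],[[-0.03,-0.03,0],[0,0,0]],[[-0.03,-0.03,0],[0,0,0]],[[-0.03,-0.03,0],[0,0,0]],[[-0.03,-0.03,-0.1],[0,0,0]],[[-0.03,-0.03,-0.2],[0,0,0]],[[-0.03,-0.03,-0.3],[0,0,0]],[[-0.03,-0.03,-0.4],[0,0,0]]]' 0.5
python3 -m inch '[[[0,0,-0.1],[0,0,0]],[[0,0,-0.2],[0,0,0]],[[0,0,-0.3],[0,0,0]],[[0,0,-0.4],[0,0,0]],[[0,0,-0.5],[0,0,0]],[[0,0,-0.6],[0,0,0]],[[0,0,-0.7],[0,0,0]],[[0.1,0,-0.8],[0,0,0]],[[0.2,0,-0.9],[0,0,0]],[[0.3,0,-1],[0,0,0]]]'
python3 - <<'E'
from h import *
t=snap("top","top10");s=snap("side","side10")
f=lambda im,x,y,w,h,k: cv2.resize(im[y:y+h,x:x+w],None,fx=k,fy=k,interpolation=cv2.INTER_CUBIC)
cv2.imwrite("pics/c10.png",np.hstack([f(t,385,195,100,100,4),f(s,215,280,100,100,4)]))
E
```

```text
clock: 48.75
position: [0.4601, -0.3231, 0.0757]
ee_rot: [0.388, 0.922, -0.003, 0.005]
ft_force: [10.9, -25.4, -8.4]
grip_width: 0.195
grasp_force: 29.8
clock: 49.75
position: [0.4596, -0.3184, 0.1065]
ee_rot: [0.386, 0.923, 0.0, -0.0]
ft_force: [-0.6, 0.1, -0.4]
grip_width: 0.503
grasp_force: 0.0
clock: 50.75
position: [0.4419, -0.3007, 0.1861]
ee_rot: [0.386, 0.923, 0.001, -0.001]
ft_force: [-0.3, 0.5, 0.5]
grip_width: 0.501
grasp_force: 0.0
```

View pics/c10.png

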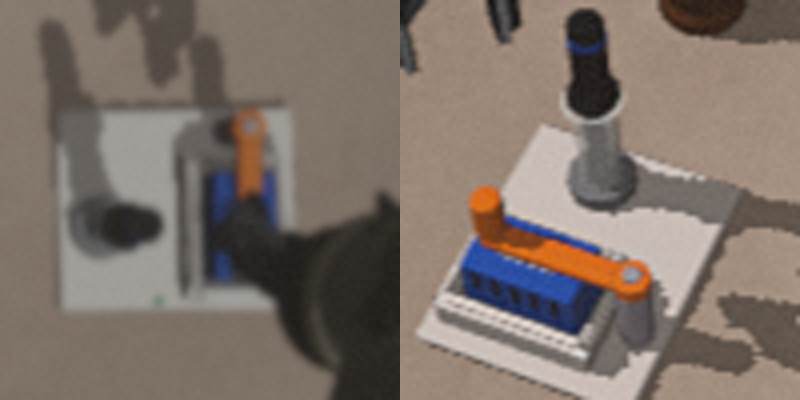

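Side crop: the pack is flat in the pocket under the lever, the lever pin is at (273,348.8) and the knob at (236.5,329.3). The probe's flange is on the rim at (263,304). I'll check the lever angle numerically, and the bystanders.

Run:
```python
from h import *
a=onz("side",273,348.75,.0665);b=onz("side",236.5,329.25,.0955);d=b-a;print(a,b,np.hypot(*d[:2]),"ang",np.arctan2(-d[1],-d[0]))
A,B=cv2.imread("pics/side0.png"),cv2.imread("pics/side10.png")
for n,(x,y,w,h) in dict(mill=(276,232,28,58),lemon=(322,222,30,24),garlic=(345,170,22,20),jar=(344,178,24,38)).items():
    r=cv2.matchTemplate(cv2.GaussianBlur(B[y-10:y+h+10,x-10:x+w+10],(3,3),0),cv2.GaussianBlur(A[y:y+h,x:x+w],(3,3),0),cv2.TM_CCOEFF_NORMED);m=cv2.minMaxLoc(r);print(n,m[1],m[3])
```

```text
[ 0.5466121  -0.32279459  0.0665    ] [ 0.46233151 -0.3231389   0.0955    ] 0.0842812928087389 ang 0.00408527917505832
mill 0.7872956395149231 (10, 10)
lemon 0.629564642906189 (11, 11)
garlic 0.9715894460678101 (10, 10)
jar 0.7481950521469116 (10, 10)
```

```bash
python3 -c "
from workcell import manip
print(manip.hand_in())"
```

```text
the job is handed in; nothing more can be done
None
```

I handed the job in at about 51 s with the probe pushed down until its flange sat on the tube's mouth, the medium pack flat in the pocket, the lever shut against its stop, and the bystanders unmoved in the last pictures; no verdict came back.

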